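Hold the cooling-case flap at its set angle

TASK

Draw the brass bolt at the side of the cooling case fully clear of the flap, then lift the clear flap (it has a black handle) until it lines up with the red set arm beside it, and finish holding it still there with the gripper, since it falls shut if let go. Leave the red arm as it is set and do not disturb the other things on the worktop.

Things in the scene. Friction and masses are not known exactly. Their poses are not given: they have to be found in the camera images.
- case: Steel cooling case with two choux buns inside, 200 mm deep (x) by 240 mm wide (y), rim 95 mm high, fixed to the worktop. Origin: centre of its underside; x points to the back of the case (the hinge side), y to its left, z up. It may be turned up to 0.3 rad. A graduated white disc is on its left side at the back, the bolt on a shelf on its right side.
- flap (a joint): Angle of the clear, steel-framed flap (197 x 240 x 8 mm, about 0.35 kg) that closes the case: 0 shut (level, lying on the rim), growing as its front edge swings up and back, at most 1.5. It swings freely and falls shut when let go; the bolt holds it shut until drawn.
- flap_hinge (a point): Middle of the flap's hinge line, which runs along the case's y axis, 95 mm behind the case's centre and 99 mm above the worktop. This point's x axis lies along the flap, from its front edge to the hinge, z is square to the flap's upper face.
- flap_handle (a point): Middle of the handle, a black round bar 10 mm thick along the case's y axis, 90 mm between its two slanting posts, 35 mm clear above the flap's face. With the flap shut it is 165 mm in front of the hinge line and 39 mm above it, 138 mm above the worktop. Pinched from above, fingers before and behind it, the bar turns in the grip: the gripper may stay pointing down.
- flap_corner (a point): Left front corner of the flap, on its mid-plane, 190 mm from the hinge line: it stands beside the red ball when the flap is at the set angle. Axes as flap_hinge.
- mark (a joint): Angle to which the red set arm is set, measured like the flap's (0 level, growing upward), between 0.45 and 0.9. The arm is stiff to turn. The flap is to be brought to this same angle.
- mark_tip (a point): Centre of the red ball (18 mm) at the end of the red set arm, a thin red rod that turns on the flap's hinge line, 190 mm from it, about 13 mm outside the flap's left edge. Its x axis lies along the arm, toward the hinge.
- bolt (a joint): Travel of the brass bolt, in m: about 0 shot (its nose lies 15 mm over the flap's right edge), 0.025 fully drawn, clear of the flap. It slides outward, away from the flap (toward the case's -y), against a friction of about 1.5 N, and stays where it is left.
- bolt_knob (a point): Grip point of the bolt's black upright knob: 14 mm thick, its axis upright; the knob reaches from 23 mm below this point to 12 mm above it. Pinch it from above with the fingertips no more than 20 mm below this point. As shot it is 150 mm to the right of the case's centre and 140 mm above the worktop.
- cheese_1: Green and yellow packet of cheese, 73 x 102 x 37 mm, lying to the right of the case toward the robot; loose, to be left alone. Origin: centre of the underside.
- spice_jar_1: Spice jar with green label and black cap, 45 mm wide, 105 mm high, standing to the right of the case; loose, to be left alone. Origin: centre of the underside.

How it is judged:
By the outcome, as a careful person would: the job done as asked, in the order asked, and still so for the second after the job is handed in, while the arm keeps its last pose, push and grip.
It also fails if it takes over 45 s, if anything falls off the work surface, if the arm or the gripper's body presses on something with over 40 N, if the wrist force passes 120 N, or if a joint passes its speed limit or range.

ROBOT

A 6-joint arm with a two-finger parallel gripper is mounted at the origin on a cart in front of the work surface, level with it; the furniture and walls round the work are solid. World frame = base frame: x ahead of the robot, y to its left, z up, the work surface at z = 0. Lengths are in mm, angles in rad, forces in N, time in s.
With the tool pointing down it reaches from about 325 to 925 mm from the base axis. Payload 3.1 kg.
Tool frame: the origin (TCP) lies on the centre line of the jaws, within the pads' length; the fingertips stand 17 mm ahead of it and the grasp point (between the pads) lies 2 mm behind it; z points along the fingers, y is the line along which they close (so a half turn about z gives the same grasp; the last joint's range is limited). The gripper opens to 85 mm and grips with 20 to 120 N. Pads are 22 mm wide; open, the fingers measure 114 mm over their backs; the gripper's body (76 mm by 85 mm) begins 54 mm behind the grasp point. The pads swing forward as they close: fully open they stand 13 mm farther back than shut.
Start: joints at [1.024, 0.217, 1.613, -0, 1.311, -0.112], TCP at [263.252, 566.867, 248.3] pointing down, gripper open.
Joint ranges: [-2.75, 2.75], [-0.78, 2.1], [0.31, 2.55], [-1.13, 4.27], [0.13, 2.63], [-2.58, 2.58]. Speed limits (rad/s): [2.79, 2.79, 3.14, 3.14, 3.14, 3.14].

INTERFACE

Orientations are given as a unit quaternion [x, y, z, w].
In Python, from plant import env, viewer, workorder gives the robot as it stands.
- The arm moves only by the tool servo_tool, never from a script. Its argument "rows" is a list of rows, each a list of 5 numbers: the shift along the tool's x, y, z normalised to -1 to 1, where 1 is 0.05 m, then the turn about the tool's z normalised to -1 to 1, where 1 is 45 degrees, then the closure, from -1 (fully open) to 1 (shut). A call has 1 to 20 rows; each row shifts and turns the commanded pose from where the row before left it, along the tool's axes as they then stand; what a row does not reach is not made up. A row lasts 1/10 s, in which the tool goes at most 50 mm and 8.59 degrees, less where a joint would pass 70% of its speed; a pose out of reach is approached as far as the arm can. A call with a number of a shift or a turn outside -1 to 1 is refused whole. A call with a gripper value outside its range is refused whole. The fingers move at their own pace and stop on an object; the grip force is fixed at half the most. Time passes only in rows, so rows that do not move let the fingers close. It gives the time, the measured TCP pose, the force, the opening and the grip force at its end, in the units of the state.
- env.get_state(): the state, without advancing time (a new reading comes with each control period).
- viewer.snapshot(name): name is "scene" or "top"; returns (picture, depth): 400x640x3 uint8, blue, green, red; 400x640 float32, mm along the optical axis (not along the pixel's ray), 0 where there is no reading.
- viewer.get_calibration(name): a dict with "fov_y" (degrees; the focal length in pixels is half the picture's height over the tangent of half this angle, whatever the lens; pixels are square), "cx", "cy" (the principal point, pixels), "k1" (the pictures are not rectified: a ray, as slopes to the right and down, at radius r is drawn at 1 + k1 r^2 times it, then the intrinsics apply), "world_from_camera" (4x4, takes a point from camera to world coordinates). Camera axes: x right, y up, looking along -z (the intrinsics and any distortion apply to the point x, -y, -z); pixel columns grow to the right and rows downward; lengths in mm; the calibration is good to about 2 mm. A picture is of the moment at which its call begins. get_calibration takes no time and is no camera call.
- workorder.finish_job(): hands the job in; it is judged then, once.
The state is a dict: "t": time; "qpos": joint angles; "dq": joint speeds; "joint_torque": joint torques, N m; "tool_pos": TCP position; "orientation": TCP orientation; "wrist_force": force on the tool from outside, world axes, zero at the start; "moment": the same for the moment, N m; "grip_width": opening from 0.0 (shut) to 1.0 (fully open); "finger_force": force on a finger pad.
Only numpy, scipy, OpenCV 4.12 (cv2) and the standard library are available. Lean on these libraries where they do the work, as an engineer would, in place of code of your own. Each camera call takes 0.05 s, during which the arm holds its last target. There are 200 camera calls.

## Working session

There is one attempt and no reset: what is moved stays moved. The work goes in short steps, Python scripts to look and compute and a tool call to move; the robot and the scene stay as the last step left them, time stands still between calls to the robot, and variables do not carry over. Pictures are saved under pics/ and viewed, at most 10 in all, crops included, and the job is handed in when it is done.

Besides the shell and the picture viewer there is one more tool, called by a JSON object that holds its "name" and its "arguments", one argument or row to a line. servo_tool: Moves the arm, as the interface text tells. Its arguments: {"type":"object","properties":{"rows":{"type":"array"}},"required":["rows"]}

```bash
mkdir -p pics; cat > h.py <<'E'
import numpy as np, cv2
from plant import env, viewer, workorder
def snap(n,f=None):
    p,d=viewer.snapshot(n)
    if f: cv2.imwrite('pics/'+f,p)
    return p,d
def K(n):
    c=viewer.get_calibration(n); f=200/np.tan(np.radians(c['fov_y'])/2)
    return c,f
def ray(n,u,v):
    c,f=K(n); xd=np.array([(u-c['cx'])/f,(v-c['cy'])/f]); x=xd.copy()
    for _ in range(30): x=xd/(1+c['k1']*(x@x))
    T=np.array(c['world_from_camera']); return T[:3,3], T[:3,:3]@np.array([x[0],-x[1],-1.])
def plane(n,u,v,z):
    o,d=ray(n,u,v); return o+d*(z-o[2])/d[2]
def at(n,u,v,dep):
    o,d=ray(n,u,v); return o+d*dep
def tri(u1,u2,a='scene',b='top'):
    o1,d1=ray(a,*u1); o2,d2=ray(b,*u2)
    s=np.linalg.lstsq(np.c_[d1,-d2],o2-o1,rcond=None)[0]
    p,q=o1+s[0]*d1,o2+s[1]*d2
    return (p+q)/2, np.linalg.norm(p-q)
def proj(n,P):
    c,f=K(n); T=np.linalg.inv(np.array(c['world_from_camera'])); p=T[:3,:3]@np.array(P)+T[:3,3]
    x=np.array([p[0],-p[1]])/-p[2]; x=x*(1+c['k1']*(x@x)); return x*f+[c['cx'],c['cy']]
E
python3 - <<'E'
from h import *
for n in('scene','top'):
    snap(n,n+'0.png'); c,f=K(n); print(n,f,c['k1'],np.round(c['world_from_camera'],3).tolist())
print(env.get_state())
E
```

```text
scene 390.8982600590081 -0.05485955191972028 [[0.805, 0.323, -0.497, 21.273], [-0.592, 0.468, -0.656, -562.44], [0.021, 0.823, 0.568, 731.162], [0.0, 0.0, 0.0, 1.0]]
top 496.1616586982166 -0.13215474826836615 [[-0.002, 0.997, -0.076, 479.673], [-1.0, -0.003, -0.008, 138.119], [-0.008, 0.076, 0.997, 1254.089], [0.0, 0.0, 0.0, 1.0]]
{'t': 0.1, 'qpos': array([ 1.02379970e+00,  2.17715801e-01,  1.61478066e+00, -2.60220393e-06,
        1.31130567e+00, -1.12219862e-01]), 'dq': array([ 6.64110465e-04, -2.77268313e-03, -1.29117840e-03, -7.99709602e-05,
        1.46094237e-03, -1.16713491e-03]), 'joint_torque': array([-4.81043644e-04, -3.98076153e+01, -3.04970813e+01, -1.08806844e-04,
        4.20849858e-03,  1.41259292e-05]), 'tool_pos': array([262.87986014, 566.2538718 , 247.07215608]), 'orientation': array([ 2.15679750e-01,  9.76463530e-01, -1.04567703e-03, -3.56384036e-04]), 'wrist_force': array([ 0.15387617, -0.27140256,  0.53147857]), 'moment': array([ 0.0210269 , -0.06167875, -0.02289668]), 'finger_force': 0.0, 'grip_width': 0.9994081787905714}
```

View pics/scene0.png

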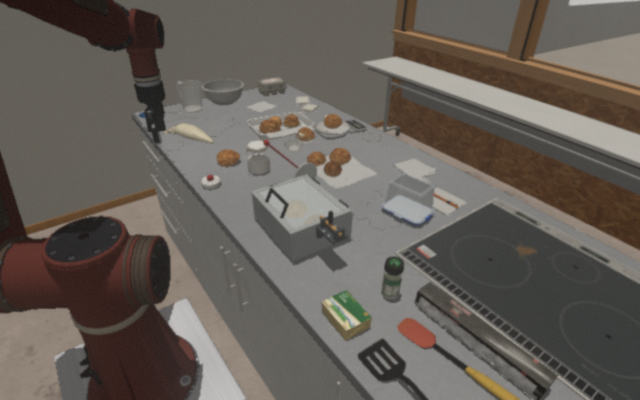

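View pics/top0.png

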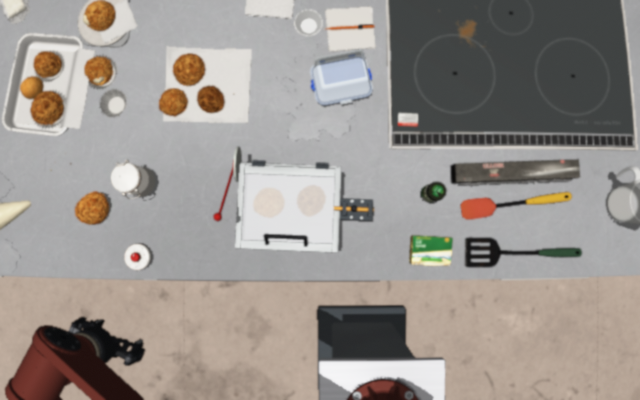

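The scene view shows the case at about (300,215), with the handle at (278,203), the bolt at about (330,228) and the red ball at (266,142). In the top view the handle is at (286,239), the bolt at (355,209) and the red ball at (217,216). I'll enlarge crops to pick exact points.

```bash
python3 - <<'E'
from h import *
s=cv2.imread('pics/scene0.png');t=cv2.imread('pics/top0.png')
a=cv2.resize(s[130:260,245:375],(585,585),interpolation=cv2.INTER_CUBIC)
b=cv2.resize(t[140:260,205:385],(780,520),interpolation=cv2.INTER_CUBIC)
cv2.imwrite('pics/sc.png',a);cv2.imwrite('pics/tc.png',b)
cs=[]
for n,im,(y0,y1,x0,x1) in(('scene',s,(130,185,250,320)),('top',t,(145,225,205,245))):
    h=cv2.cvtColor(im,cv2.COLOR_BGR2HSV); m=(((h[...,0]<8)|(h[...,0]>172))&(h[...,1]>130)).astype(np.uint8)
    q=np.zeros_like(m);q[y0:y1,x0:x1]=m[y0:y1,x0:x1]
    ys,xs=np.nonzero(q); print(n,len(xs),list(zip(xs.tolist(),ys.tolist()))[:80])
E
```

```text
scene 10 [(266, 140), (265, 141), (266, 141), (267, 141), (265, 142), (266, 142), (267, 142), (265, 143), (266, 143), (267, 143)]
top 85 [(231, 173), (231, 174), (231, 175), (230, 176), (230, 177), (230, 178), (229, 180), (229, 181), (229, 182), (228, 183), (228, 184), (228, 185), (227, 186), (227, 187), (227, 188), (226, 189), (226, 190), (226, 191), (225, 192), (226, 192), (225, 193), (225, 194), (225, 195), (224, 196), (224, 197), (224, 198), (223, 199), (223, 200), (223, 201), (222, 202), (223, 202), (222, 203), (222, 204), (222, 205), (221, 206), (221, 207), (221, 208), (220, 209), (220, 210), (220, 211), (219, 212), (220, 212), (217, 213), (218, 213), (219, 213), (215, 214), (216, 214), (217, 214), (218, 214), (219, 214), (220, 214), (214, 215), (215, 215), (216, 215), (217, 215), (218, 215), (219, 215), (220, 215), (214, 216), (215, 216), (216, 216), (217, 216), (218, 216), (219, 216), (220, 216), (214, 217), (215, 217), (216, 217), (217, 217), (218, 217), (219, 217), (220, 217), (214, 218), (215, 218), (216, 218), (217, 218), (218, 218), (219, 218), (220, 218), (215, 219)]
```

View pics/sc.png

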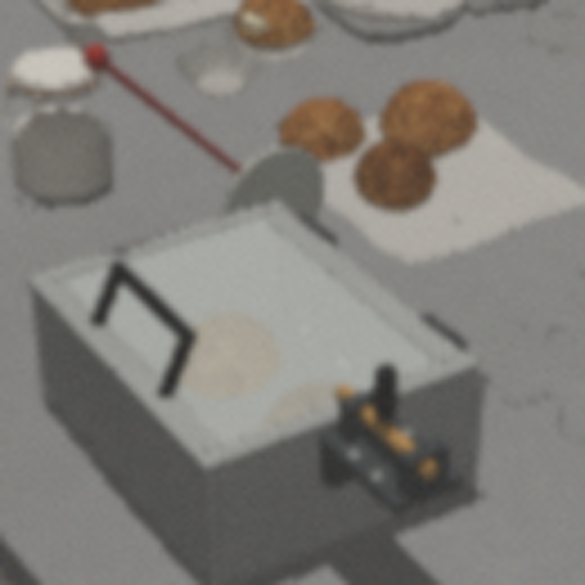

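View pics/tc.png

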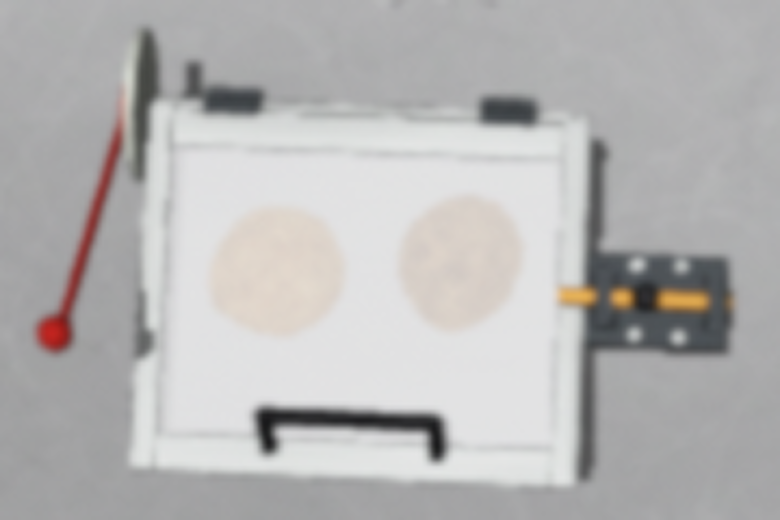

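Scene crop: the bar ends are at (119,268) and (190,340), the knob top at (386,370) and the ball at (96,55). Top crop: the bar ends are at (265,413) and (436,422), the knob at (646,296), the ball at (54,332), and the flap corners at (131,466), (577,484), (587,120) and (150,100).

```bash
python3 - <<'E'
from h import *
S=lambda u,v:(245+(u+.5)/4.5-.5,130+(v+.5)/4.5-.5)
T=lambda u,v:(205+(u+.5)/4.3333-.5,140+(v+.5)/4.3333-.5)
P={}
for n,a,b in(('barL',(119,268),(265,413)),('barR',(190,340),(436,422)),('knobtop',(386,371),(646,296)),('ball',(96,55),(54,332))):
    p,e=tri(S(*a),T(*b)); P[n]=p; print(n,p.round(1),'gap',e.round(1))
C=[plane('top',*T(*c),z=103) for c in((131,466),(577,484),(587,120),(150,100))]
print(np.round(C,1).tolist())
yw=[np.arctan2(d[1],d[0])for d in(C[3]-C[0],C[2]-C[1])]+[np.arctan2(-d[0],d[1]) for d in(C[0]-C[1],C[3]-C[2],P['barL']-P['barR'])]
print('yaws',np.round(yw,3), 'sizes',[np.linalg.norm(d).round(1)for d in(C[3]-C[0],C[2]-C[1],C[0]-C[1],C[3]-C[2],P['barL']-P['barR'])])
w=np.mean(yw); ex=np.array([np.cos(w),np.sin(w),0]);ey=np.array([-np.sin(w),np.cos(w),0])
c=np.mean(C,0); c[2]=0; c2=c  # flap centre ~ case centre
H=c+ex*95; H[2]=99
print('c',c,'handle exp',H-ex*165+[0,0,39],'meas',(P['barL']+P['barR'])/2,'knob exp x offset', (P['knobtop']-c)@ex,(P['knobtop']-c)@ey)
d=P['ball']-H; print('ball',d@ex,d@ey,d[2],'len',np.hypot(d@ex,d[2]),'ang',np.arctan2(d[2],-d@ex))
print('bar from H',((P['barL']+P['barR'])/2-H)@ex,((P['barL']+P['barR'])/2-H)@ey)
for n in('scene','top'): print(n, proj(n,H-ex*165+[0,0,39]), proj(n,c-ey*150+[0,0,152]+ex*((P['knobtop']-c)@ex)))
E
```

```text
barL [467.5 275.5 137.6] gap 0.5
barR [463.4 186.3 134.6] gap 2.2
knobtop [527.8  77.7 149.5] gap 1.8
ball [507.2 363.8 239.5] gap 1.3
[[438.4, 352.1, 103.0], [428.9, 113.1, 103.0], [624.1, 106.9, 103.0], [636.0, 343.6, 103.0]]
yaws [-0.043 -0.032 -0.04  -0.05  -0.045] sizes [np.float64(197.8), np.float64(195.3), np.float64(239.2), np.float64(237.1), np.float64(89.4)]
c [531.82224897 228.92747275   0.        ] handle exp [461.88400017 231.86709082 138.        ] meas [465.45526771 230.91462068 136.11625123] knob exp x offset 2.3050063389300854 -151.2156040526274
ball -125.24417543407908 133.7403663434724 140.49544828313762 len 188.21550007489336 ang 0.8427270655790067
bar from H -161.3918843381606 -0.8016561526972339
scene [277.15188835 196.61950877] [329.8048365  211.04159045]
top [285.16155605 237.31640003] [353.43824819 207.53051225]
```

{"name": "servo_tool", "arguments": {
  "rows": [
    [0, 0, -0.3, 0.1875, -1],
    [0, 0, -0.3, 0.1875, -1],
    [0, 0, -0.3, 0.1875, -1],
    [0, 0, 0, 0.1875, -1],
    [0, 0, 0, 0.1875, -1],
    [0, 0, 0, 0.1875, -1],
    [0, 0, 0, 0.1875, -1],
    [0, 0, 0, 0.1875, -1]
  ]
}}

```text
t: 0.9
tool_pos: [263.0, 566.5, 292.5]
orientation: [0.724, 0.69, -0.001, 0.0]
wrist_force: [-0.2, -0.8, 0.1]
grip_width: 1.001
finger_force: 0.0
```

```bash
cat >> h.py <<'E'
from scipy.spatial.transform import Rotation as Ro
def to(p):
    s=env.get_state(); R=Ro.from_quat(s['orientation']).as_matrix()
    print('t',s['t'],'tcp',s['tool_pos'].round(1),'yaw_y',np.arctan2(R[1,1],R[0,1]).round(4),'local mm',(R.T@(np.array(p)-s['tool_pos'])).round(1),'F',s['wrist_force'].round(1),'grip',round(s['grip_width']*85,1),s['finger_force'],'q',s['qpos'].round(2))
E
python3 -c "
from h import *
to([527.8,77.7,142])"
```

```text
t 0.9 tcp [263.  566.5 292.5] yaw_y -0.0482 local mm [-475.3  288.1  150.9] F [-0.2 -0.8  0.1] grip 85.1 0.0 q [1.02 0.19 1.57 0.   1.39 1.07]
```

{"name": "servo_tool", "arguments": {
  "rows": [
    [-0.68, 0.41, 0, 0, -1],
    [-0.68, 0.41, 0, 0, -1],
    [-0.68, 0.41, 0, 0, -1],
    [-0.68, 0.41, 0, 0, -1],
    [-0.68, 0.41, 0, 0, -1],
    [-0.68, 0.41, 0, 0, -1],
    [-0.68, 0.41, 0, 0, -1],
    [-0.68, 0.41, 0, 0, -1],
    [-0.68, 0.41, 0, 0, -1],
    [-0.68, 0.41, 0, 0, -1],
    [-0.68, 0.41, 0, 0, -1],
    [-0.68, 0.41, 0, 0, -1],
    [-0.68, 0.41, 0, 0, -1],
    [-0.68, 0.41, 0, 0, -1],
    [0, 0, 0.6, 0, -1],
    [0, 0, 0.6, 0, -1],
    [0, 0, 0.6, 0, -1],
    [0, 0, 0, 0, -1]
  ]
}}

```text
t: 2.7
tool_pos: [525.7, 78.9, 197.6]
orientation: [0.722, 0.692, -0.004, -0.004]
wrist_force: [0.1, 0.0, -0.7]
grip_width: 1.005
finger_force: 0.0
```

```bash
python3 -c "
from h import *
to([527.8,77.7,142])
s,_=snap('scene')
cv2.imwrite('pics/sc1.png',cv2.resize(s[110:260,245:395],(600,600),interpolation=cv2.INTER_CUBIC))"
```

```text
t 2.7 tcp [525.7  78.9 197.6] yaw_y -0.0426 local mm [-1.1  2.8 55.6] F [ 0.1  0.  -0.7] grip 85.4 0.0 q [0.02 0.08 1.87 0.   1.21 0.06]
```

View pics/sc1.png

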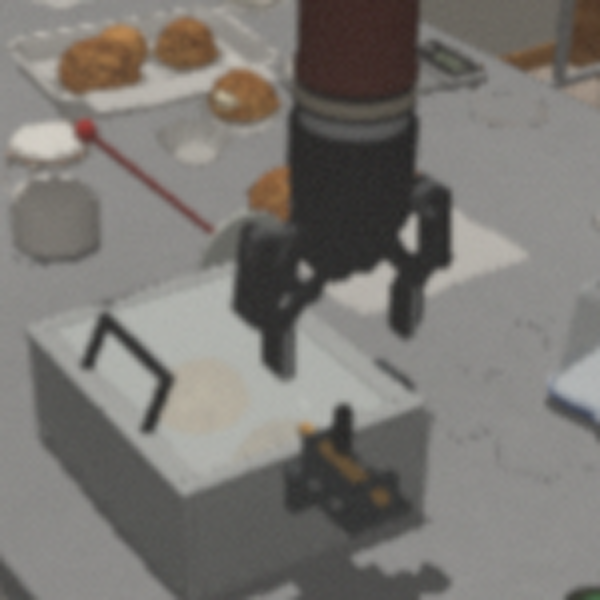

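The picture shows the open fingers at (280,370) and (405,330), straddling the knob at (343,410). I'll go down and close.

{"name": "servo_tool", "arguments": {
  "rows": [
    [-0.02, 0.04, 0.4, 0, -1],
    [0, 0, 0.4, 0, -1],
    [0, 0, 0.3, 0, -1],
    [0, 0, 0, 0, -1],
    [0, 0, 0, 0, 1],
    [0, 0, 0, 0, 1],
    [0, 0, 0, 0, 1],
    [0, 0, 0, 0, 1],
    [0, 0, 0, 0, 1],
    [0, 0, 0, 0, 1],
    [0, 0, 0, 0, 1],
    [0, 0, 0, 0, 1]
  ]
}}

```text
t: 3.95
tool_pos: [527.7, 78.4, 148.8]
orientation: [0.722, 0.692, -0.004, -0.004]
wrist_force: [-13.2, 0.5, 11.5]
grip_width: 0.13
finger_force: 58.5
```

```bash
python3 -c "
from h import *
to([527.8,77.7,142])"
```

```text
t 3.95 tcp [527.7  78.4 148.8] yaw_y -0.0418 local mm [-0.7  0.2  6.8] F [-13.2   0.5  11.5] grip 11.0 58.54082788932885 q [0.02 0.14 1.9  0.   1.11 0.06]
```

{"name": "servo_tool", "arguments": {
  "rows": [
    [-0.1, 0, 0, 0, 1],
    [-0.1, 0, 0, 0, 1],
    [-0.1, 0, 0, 0, 1],
    [-0.1, 0, 0, 0, 1],
    [-0.1, 0, 0, 0, 1],
    [-0.06, 0, 0, 0, 1],
    [0, 0, 0, 0, 1],
    [0, 0, 0, 0, 1]
  ]
}}

```text
t: 4.75
tool_pos: [526.6, 53.7, 148.8]
orientation: [0.722, 0.692, -0.001, -0.006]
wrist_force: [-11.8, 9.6, 11.3]
grip_width: 0.133
finger_force: 58.6
```

```bash
python3 -c "
from h import *
to([527.8,77.7,142])"
```

```text
t 4.75 tcp [526.6  53.7 148.8] yaw_y -0.0431 local mm [23.9  0.2  6.9] F [-11.8   9.6  11.3] grip 11.3 58.55914571755676 q [-0.03  0.13  1.91  0.01  1.11  0.  ]
```

{"name": "servo_tool", "arguments": {
  "rows": [
    [-0.05, 0, 0, 0, 1],
    [-0.03, 0, 0, 0, 1],
    [0, 0, 0, 0, 1]
  ]
}}

```text
t: 5.05
tool_pos: [526.6, 53.3, 148.8]
orientation: [0.723, 0.691, 0.002, -0.009]
wrist_force: [-10.9, 18.8, 11.2]
grip_width: 0.137
finger_force: 58.5
```

{"name": "servo_tool", "arguments": {
  "rows": [
    [0, 0, 0, 0, -1],
    [0, 0, 0, 0, -1],
    [0, 0, 0, 0, -1],
    [0, 0, 0, 0, -1],
    [0, 0, 0, 0, -1],
    [0, 0, -0.4, 0, -1],
    [0, 0, -0.6, 0, -1],
    [0, 0, -0.6, 0, -1],
    [0, 0, 0, 0, -1]
  ]
}}

```text
t: 5.95
tool_pos: [534.2, 45.7, 233.8]
orientation: [0.722, 0.692, 0.004, 0.004]
wrist_force: [0.5, -0.3, 1.1]
grip_width: 1.001
finger_force: 0.0
```

```bash
python3 -c "
from h import *
to([464.5,231.4,136])
s,_=snap('scene');t,_=snap('top')
a=cv2.resize(s[180:255,290:365],(450,450),interpolation=cv2.INTER_CUBIC)
b=s
cv2.imwrite('pics/sc2.png',a)"
```

```text
t 5.95 tcp [534.2  45.7 233.8] yaw_y -0.0426 local mm [182.6 -78.5  96.9] F [ 0.5 -0.3  1.1] grip 85.1 0.0 q [-0.05  0.03  1.84 -0.    1.25 -0.  ]
```

View pics/sc2.png

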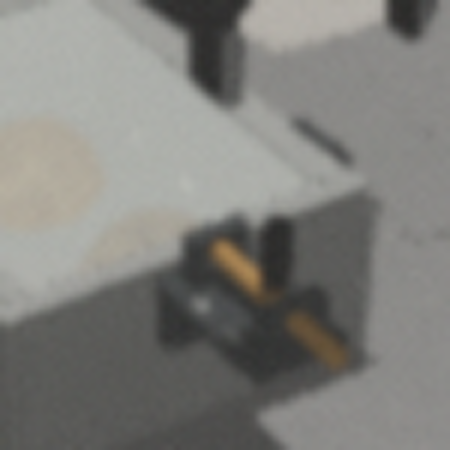

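The bolt is drawn: it moved about 25 mm, met a firm stop at 19 N, and its nose at (220,250) is now clear of the flap edge. Next I move over the handle.

{"name": "servo_tool", "arguments": {
  "rows": [
    [0.6, -0.26, 0, 0, -1],
    [0.6, -0.26, 0, 0, -1],
    [0.6, -0.26, 0, 0, -1],
    [0.6, -0.26, 0, 0, -1],
    [0.6, -0.26, 0, 0, -1],
    [0.6, -0.26, 0, 0, -1],
    [0.06, -0.02, 0.6, 0, -1],
    [0, 0, 0, 0, -1],
    [0, 0, 0, 0, -1]
  ]
}}

```text
t: 6.95
tool_pos: [457.8, 231.5, 196.3]
orientation: [0.722, 0.692, -0.002, -0.001]
wrist_force: [0.9, 0.1, 0.4]
grip_width: 0.997
finger_force: 0.0
```

```bash
python3 -c "
from h import *
to([464,231.4,136])
s,_=snap('scene')
cv2.imwrite('pics/sc3.png',cv2.resize(s[110:260,235:385],(600,600),interpolation=cv2.INTER_CUBIC))"
```

```text
t 6.95 tcp [457.8 231.5 196.3] yaw_y -0.042 local mm [ 0.3  6.5 60.2] F [0.9 0.1 0.4] grip 84.7 0.0 q [ 0.33  0.03  1.92 -0.    1.19  0.37]
```

View pics/sc3.png

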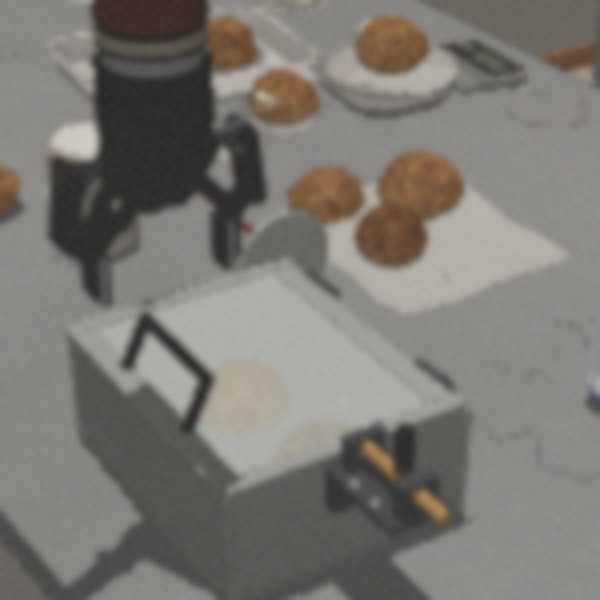

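The fingers at (97,295) and (225,260) straddle the bar, whose middle is at (178,347). I'll go down and grip.

{"name": "servo_tool", "arguments": {
  "rows": [
    [0, 0.06, 0.4, 0, -1],
    [0, 0.06, 0.4, 0, -1],
    [0, 0, 0.4, 0, -1],
    [0, 0, 0, 0, -1],
    [0, 0, 0, 0, 1],
    [0, 0, 0, 0, 1],
    [0, 0, 0, 0, 1],
    [0, 0, 0, 0, 1],
    [0, 0, 0, 0, 1],
    [0, 0, 0, 0, 1],
    [0, 0, 0, 0, 1],
    [0, 0, 0, 0, 1],
    [0, 0, 0, 0, 1]
  ]
}}

```text
t: 8.3
tool_pos: [463.9, 232.3, 138.9]
orientation: [0.722, 0.692, -0.001, -0.001]
wrist_force: [-5.0, -0.4, 5.3]
grip_width: 0.087
finger_force: 58.6
```

```bash
python3 -c "
from h import *
to([464,231.4,136])"
```

```text
t 8.3 tcp [463.9 232.3 138.9] yaw_y -0.0421 local mm [-0.9  0.1  2.9] F [-5.  -0.4  5.3] grip 7.4 58.56463551521301 q [0.33 0.12 1.95 0.   1.08 0.37]
```

{"name": "servo_tool", "arguments": {
  "rows": [
    [0, 0.047, -0.163, 0, 1],
    [0, 0.047, -0.163, 0, 1],
    [0, 0.063, -0.157, 0, 1],
    [0, 0.063, -0.157, 0, 1],
    [0, 0.079, -0.15, 0, 1],
    [0, 0.079, -0.15, 0, 1],
    [0, 0.093, -0.142, 0, 1],
    [0, 0.093, -0.142, 0, 1],
    [0, 0.107, -0.131, 0, 1],
    [0, 0.107, -0.131, 0, 1],
    [0, 0.119, -0.121, 0, 1],
    [0, 0.119, -0.121, 0, 1],
    [0, 0.131, -0.107, 0, 1],
    [0, 0.131, -0.107, 0, 1],
    [0, 0, 0, 0, 1],
    [0, 0, 0, 0, 1]
  ]
}}

```text
t: 9.9
tool_pos: [528.0, 229.5, 239.3]
orientation: [0.722, 0.692, -0.001, -0.001]
wrist_force: [-11.4, -0.3, 12.4]
grip_width: 0.09
finger_force: 58.9
```

```bash
python3 -c "
from h import *
to([464,231.4,136])
s,_=snap('scene','s4.png');t,_=snap('top','t4.png')
a=cv2.resize(s[110:230,235:335],(500,600),interpolation=cv2.INTER_CUBIC)
cv2.imwrite('pics/sc4.png',a)
b=cv2.resize(t[140:260,205:365],(800,600),interpolation=cv2.INTER_CUBIC)
cv2.imwrite('pics/tc4.png',b)"
```

```text
t 9.9 tcp [528.  229.5 239.3] yaw_y -0.0418 local mm [ -0.7 -63.7 103.5] F [-11.4  -0.3  12.4] grip 7.6 58.8586699962616 q [0.29 0.12 1.74 0.   1.28 0.33]
```

View pics/sc4.png

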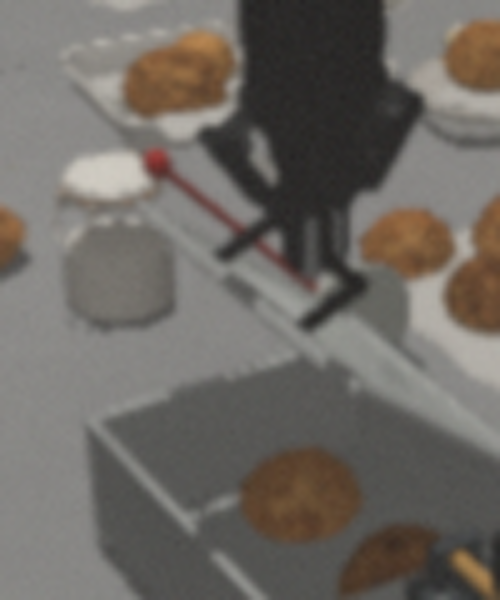

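View pics/tc4.png

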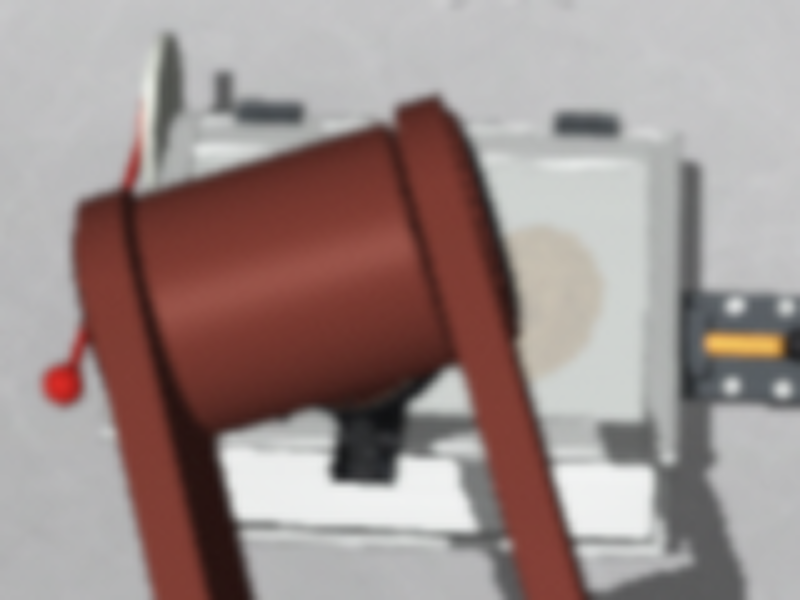

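The flap is raised to just below the mark. In the scene crop its front-left corner is at about (143,200) and the ball at (156,162). In the top crop the front-right corner is near (676,462). I'll work out both angles from these.

```bash
cat >> h.py <<'E'
w=-0.043; ex=np.array([np.cos(w),np.sin(w),0]);ey=np.array([-np.sin(w),np.cos(w),0]);ez=np.array([0,0,1.])
H=np.array([463.9,231.2,99])+ex*165
def ang(n,px,yo):
    o,d=ray(n,*px); s=(yo-(o-H)@ey)/(d@ey); p=o+s*d-H
    return np.arctan2(p[2],-p@ex).round(4), np.hypot(p[2],p@ex).round(1)
def corner(th,yo,up=0): return H+190*(-np.cos(th)*ex+np.sin(th)*ez)+up*(np.sin(th)*ex+np.cos(th)*ez)+yo*ey
E
python3 - <<'E'
from h import *
def ballpx(n,f,b):
    im=cv2.imread('pics/'+f); h=cv2.cvtColor(im,cv2.COLOR_BGR2HSV); y0,y1,x0,x1=b
    m=(((h[...,0]<8)|(h[...,0]>172))&(h[...,1]>110))[y0:y1,x0:x1]
    ys,xs=np.nonzero(m); return xs.mean()+x0,ys.mean()+y0
for f in('scene0.png','s4.png'):
    b=ballpx('scene',f,(138,146,260,270)); print('ball',f,b,ang('scene',b,133))
for f in('top0.png','t4.png'):
    b=ballpx('top',f,(212,222,212,222)); print('ball',f,b,ang('top',b,133), plane('top',*b,z=239))
S=lambda u,v:(235+(u+.5)/5-.5,110+(v+.5)/5-.5); T=lambda u,v:(205+(u+.5)/5-.5,140+(v+.5)/5-.5)
print('corner', ang('scene',S(143,200),120))
for th in(.65,.7,.75,.8):
    for yo in(120,-120):
        for up in(4,-4):
            a=proj('scene',corner(th,yo,up));b=proj('top',corner(th,yo,up))
            print(th,yo,up,'scene',((a-[235,110])*5).round(),'top',((b-[205,140])*5).round())
    print(th,'ball',((proj('scene',corner(th,133))-[235,110])*5).round(),((proj('top',corner(th,133))-[205,140])*5).round())
E
```

```text
ball scene0.png (np.float64(265.85714285714283), np.float64(141.92857142857142)) (np.float64(0.8343), np.float64(190.0))
ball s4.png (np.float64(265.73333333333335), np.float64(141.93333333333334)) (np.float64(0.8331), np.float64(190.3))
ball top0.png (np.float64(217.26530612244898), np.float64(216.12244897959184)) (np.float64(0.8526), np.float64(194.3)) [506.88155344 363.88824659 239.        ]
ball t4.png (np.float64(217.29166666666666), np.float64(216.04166666666666)) (np.float64(0.8526), np.float64(194.1)) [507.04800884 363.83499816 239.        ]
corner (np.float64(0.7194), np.float64(191.0))
0.65 120 4 scene [134. 212.] top [104. 434.]
0.65 120 -4 scene [127. 224.] top [106. 445.]
0.65 -120 4 scene [353. 402.] top [675. 458.]
0.65 -120 -4 scene [345. 415.] top [675. 469.]
0.65 ball [120. 209.] [ 75. 438.]
0.7 120 4 scene [143. 198.] top [101. 419.]
0.7 120 -4 scene [135. 210.] top [103. 431.]
0.7 -120 4 scene [364. 386.] top [676. 443.]
0.7 -120 -4 scene [355. 399.] top [676. 456.]
0.7 ball [129. 196.] [ 72. 424.]
0.75 120 4 scene [152. 185.] top [ 98. 403.]
0.75 120 -4 scene [144. 196.] top [101. 416.]
0.75 -120 4 scene [375. 370.] top [678. 428.]
0.75 -120 -4 scene [365. 383.] top [677. 441.]
0.75 ball [138. 182.] [ 69. 408.]
0.8 120 4 scene [162. 171.] top [ 96. 386.]
0.8 120 -4 scene [153. 183.] top [ 98. 401.]
0.8 -120 4 scene [387. 354.] top [679. 411.]
0.8 -120 -4 scene [377. 367.] top [678. 425.]
0.8 ball [147. 169.] [ 66. 392.]
```

{"name": "servo_tool", "arguments": {
  "rows": [
    [0, 0.082, -0.063, 0, 1],
    [0, 0.085, -0.058, 0, 1],
    [0, 0.088, -0.053, 0, 1],
    [0, 0.092, -0.048, 0, 1],
    [0, 0, 0, 0, 1],
    [0, 0, 0, 0, 1]
  ]
}}

```text
t: 10.6
tool_pos: [546.1, 228.7, 251.4]
orientation: [0.722, 0.692, -0.0, -0.0]
wrist_force: [-10.2, -1.2, 14.2]
grip_width: 0.093
finger_force: 59.2
```

```bash
python3 - <<'E'
from h import *
to([463.9,231.4,138.9])
p=env.get_state()['tool_pos']-[463.9,231.4,138.9]; a,b=-165+p@ex,39+p[2]; print('theta tcp',np.arctan2(b,-a)-.2321,np.hypot(a,b))
s,_=snap('scene','s5.png');t,_=snap('top','t5.png')
A=cv2.resize(s[125:185,250:310],(600,600),interpolation=cv2.INTER_CUBIC)
cv2.imwrite('pics/sc5.png',A)
for th in(.78,.80,.82,.834,.85,.87):
    print(th,[((proj('scene',corner(th,y,u))-[250,125])*10).round().tolist() for y,u in((120,4),(120,-4),(-120,4),(-120,-4),(133,0))])
E
```

```text
t 10.6 tcp [546.1 228.7 251.4] yaw_y -0.0418 local mm [ -0.7 -82.1 112.6] F [-10.2  -1.2  14.2] grip 7.9 59.19287323951721 q [0.28 0.15 1.69 0.   1.31 0.32]
theta tcp 0.838814720220348 172.65954014608184
0.78 [[166.0, 203.0], [149.0, 226.0], [614.0, 571.0], [594.0, 597.0], [137.0, 198.0]]
0.8 [[174.0, 193.0], [157.0, 215.0], [623.0, 559.0], [603.0, 585.0], [145.0, 187.0]]
0.82 [[182.0, 182.0], [165.0, 204.0], [633.0, 547.0], [613.0, 572.0], [153.0, 177.0]]
0.834 [[188.0, 175.0], [170.0, 197.0], [640.0, 538.0], [619.0, 564.0], [158.0, 169.0]]
0.85 [[195.0, 167.0], [177.0, 189.0], [648.0, 529.0], [627.0, 554.0], [165.0, 161.0]]
0.87 [[203.0, 157.0], [185.0, 178.0], [658.0, 517.0], [637.0, 542.0], [173.0, 151.0]]
```

View pics/sc5.png

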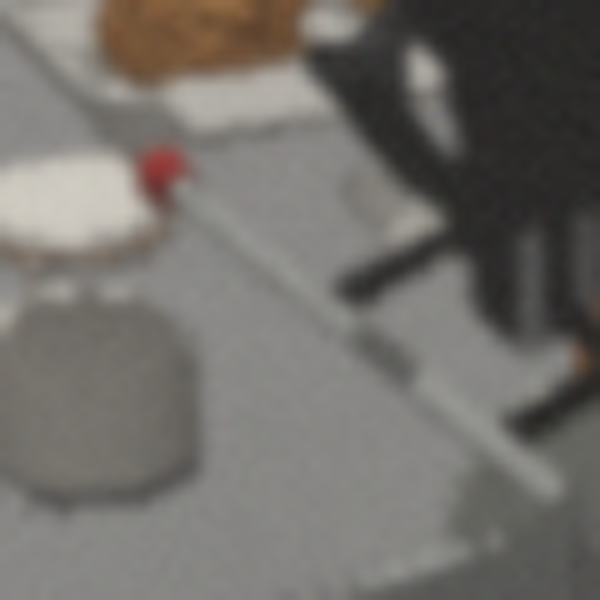

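In the crop, the flap's front-left corner, around (180,190), stands right beside the ball at (161,171), as predicted for about 0.83. I'll check this with a brightness profile across the front edge.

```bash
python3 - <<'E'
from h import *
g=cv2.GaussianBlur(cv2.imread('pics/s5.png'),(0,0),.6).max(2).astype(np.float32)
ths=np.arange(.74,.93,.01); print(ths.round(2).tolist())
for f in('s5.png',):
  for yo in(115,105,95,80,65,0,-20,-60,-90):
    P=np.array([proj('scene',corner(t,yo)) for t in ths],np.float32)
    print(yo,cv2.remap(g,P[None,:,0],P[None,:,1],cv2.INTER_LINEAR)[0].round().astype(int).tolist())
e=corner(.834,115,4);f=corner(.834,115,-4)
for n in(4,-4): print('edge offset as th', ang('scene',proj('scene',corner(.834,100,n)),100))
E
```

```text
[0.74, 0.75, 0.76, 0.77, 0.78, 0.79, 0.8, 0.81, 0.82, 0.83, 0.84, 0.85, 0.86, 0.87, 0.88, 0.89, 0.9, 0.91, 0.92, 0.93]
115 [122, 123, 122, 122, 123, 121, 120, 123, 128, 133, 136, 135, 134, 133, 134, 135, 135, 133, 132, 131]
105 [135, 134, 133, 134, 133, 132, 132, 132, 135, 139, 141, 142, 140, 139, 137, 137, 137, 137, 137, 137]
95 [139, 138, 137, 137, 136, 134, 132, 132, 135, 140, 143, 144, 141, 140, 139, 139, 138, 138, 138, 138]
80 [138, 138, 138, 137, 135, 134, 133, 133, 137, 142, 143, 143, 142, 140, 139, 137, 137, 137, 138, 139]
65 [138, 138, 138, 137, 136, 133, 130, 130, 134, 139, 142, 143, 141, 139, 138, 138, 138, 139, 138, 137]
0 [136, 137, 136, 136, 135, 132, 125, 115, 103, 100, 101, 110, 121, 129, 134, 135, 136, 137, 137, 137]
-20 [137, 137, 136, 136, 135, 133, 130, 130, 134, 139, 143, 144, 142, 140, 138, 138, 138, 138, 136, 133]
-60 [105, 104, 103, 102, 101, 101, 104, 112, 124, 133, 130, 116, 91, 68, 58, 54, 53, 58, 62, 66]
-90 [89, 89, 89, 90, 90, 91, 91, 92, 93, 94, 96, 97, 98, 99, 100, 100, 100, 101, 100, 101]
edge offset as th (np.float64(0.855), np.float64(190.0))
edge offset as th (np.float64(0.813), np.float64(190.0))
```

{"name": "servo_tool", "arguments": {
  "rows": [
    [0, 0, 0, 0, 1],
    [0, 0, 0, 0, 1],
    [0, 0, 0, 0, 1],
    [0, 0, 0, 0, 1],
    [0, 0, 0, 0, 1]
  ]
}}

```text
t: 11.2
tool_pos: [546.0, 228.7, 251.4]
orientation: [0.722, 0.692, -0.0, -0.0]
wrist_force: [-11.0, -1.4, 13.3]
grip_width: 0.089
finger_force: 59.2
```

```bash
python3 -c "
from h import *
print(workorder.finish_job())"
```

```text
the job is handed in; nothing more can be done
None
```

I drew the bolt to its stop, about 25 mm, and the gripper is holding the flap still at about 0.836 rad beside the red arm (measured at 0.834 rad); the job was handed in at about 11 s, with no verdict returned.

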